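# Clear and hold open the connection box of a media desk

### The job

Someone left a two-way radio lying across the flap of the connection box: push it sideways off the flap with the fingertips, without picking it up, so that it lies on the riser beside the box with its antenna clear too. Then press the flap's black ribbed end right down to its stop so that the aluminium cover lifts, and finish while still holding it down, so that I can plug in a lead. Leave the cup, the phone and the standing radio where they are.

Things in the scene. Friction and masses are not known exactly. Their poses are not given: they have to be found in the camera images.
- riser: Fixed wooden riser on the desk, 300 (x) x 660 (y) x 90 mm high; origin: centre of its underside; x away from the robot, y left (at yaw 0). Connection box in its top: a 164 x 164 mm cut-out centred on the origin, dark bezel level with the board, filled level by the shut flap; under the ribbed end it is hollow, 75 mm deep. The board is bare for 0.15 m on both y sides of the cut-out.
- flap (a joint): Angle of the rocking flap (cover and ribbed end are one rigid plate 5 mm thick): 0 shut and level, 0.55 rad at the stop, fully open. Pivot line along the riser's y, at riser x = +15 mm, 87 mm above the desk: the ribbed end goes down, the cover on the robot's side rises. A spring shuts it: at pad_spot it takes about 4 N to start, 8 N at the stop.
- cover: Long end of the flap: aluminium plate 94 (x) x 160 (y) mm, riser x from -80 to +14 mm; its free edge, on the robot's side, rises about 50 mm when open. Origin on the pivot line, 3 mm below the top face; x towards the ribbed end.
- press_pad: Short end of the flap, to be pressed: black plate with grey ribs along y, 64 (x) x 160 (y) mm, riser x from +16 to +80 mm. Origin on the pivot line, 3 mm below the top face; it turns with the flap (about +y as the joint grows).
- pad_spot (a point): Point on the top face of the ribbed end, 45 mm from the pivot line and midway along y; a good place to press. It moves with the flap: at the stop it is 23 mm lower and 5 mm nearer the pivot.
- radio: The loose blue two-way radio lying on its back across the flap, 0.16 to 0.29 kg: body 105 (x) x 58 (y) x 34 mm high, origin under the middle of the body, antenna 11 mm thick towards its own +x. Slides on the board with friction about 0.5 to 0.7 of its weight.
- antenna_tip (a point): Tip of the lying radio's antenna: 117 mm along +x, 15 mm along +y and 19 mm up from the radio's origin.
- spare_radio: Bystander: an identical blue radio standing upright, antenna up, 34 (x) x 58 (y) mm foot, 170 mm high in all; origin under its foot. Stands near one end of the riser.
- cup: Bystander: empty clear plastic cup, 72 mm across, 85 mm high; origin under its foot. Near one end of the riser.
- phone: Bystander: black phone lying flat, 150 (x) x 72 (y) x 9 mm; origin under its middle. Near one end of the riser.
There are look-alikes about, which are no part of the job. Leave any green look-alike of the radio alone.

How it is judged:
By the outcome, as a careful person would: the job done as asked, in the order asked, and still so for the second after the job is handed in, while the arm keeps its last pose, push and grip.
It also fails if it takes over 42 s, if anything falls off the work surface, if the arm or the gripper's body presses on something with over 40 N, if the wrist force passes 120 N, or if a joint passes its speed limit or range.

### The arm

A 7-joint arm with a two-finger parallel gripper is mounted at the origin on the work surface. World frame = base frame: x ahead of the robot, y to its left, z up, the work surface at z = 0. Lengths are in m, angles in rad, forces in N, time in s.
With the tool pointing down it reaches from about 0.425 to 0.925 m from the base axis. Payload 6.8 kg.
Tool frame: the origin (TCP) lies midway between the tips of the shut fingers; the grasp point (between the pads) lies 19 mm behind it; z points along the fingers, y is the line along which they close (so a half turn about z gives the same grasp; the last joint's range is limited). The gripper opens to 85 mm and grips with 20 to 120 N. Pads are 22 mm wide; open, the fingers measure 114 mm over their backs; the gripper's body (76 mm by 85 mm) begins 54 mm behind the grasp point. The pads swing forward as they close: fully open they stand 13 mm farther back than shut.
Start: joints at [1.083, 0.477, 0.022, 1.555, -0.011, 1.109, -0.083], TCP at [0.25, -0.627, 0.231] pointing down, gripper open.
Joint ranges: [-2.96, 2.96], [-0.34, 2.1], [-1.41, 1.46], [0.24, 2.44], [-1.37, 4.51], [0.17, 1.92], [-2.96, 2.96]. Speed limits (rad/s): [2.39, 2.39, 3.14, 3.14, 3.14, 3.14, 3.14].

### API

Orientations are given as a unit quaternion [w, x, y, z].
In Python, from station import bot, imaging gives the robot as it stands.
- The arm moves only by the tool move_arm, never from a script. Its argument "commands" is a list that holds one entry, the list of rows, each a list of 7 numbers: the shift along the tool's x, y, z in m, then the turn, a rotation vector about the tool's x, y, z in degrees, then the finger opening in m, from 0 to 0.0854. In form: [[[x, y, z, rx, ry, rz, grip], ...]]. A call has 1 to 20 rows; each row shifts and turns the commanded pose from where the row before left it, along the tool's axes as they then stand; what a row does not reach is not made up. A row lasts 1/8 s, in which the tool goes at most 62.5 mm and 10.7 degrees, less where a joint would pass 70% of its speed; a pose out of reach is approached as far as the arm can. A call is refused whole if a number of a shift passes 0.0625 or a number of a turn 10.7, either way. A call with a gripper value outside its range is refused whole. The fingers move at their own pace and stop on an object; "squeeze" is the grip in N (left out, the last holds). Time passes only in rows, so rows that do not move let the fingers close. It gives the time, the measured TCP pose, the force, the opening and the grip force at its end, in the units of the state.
- bot.get_obs(): the state, without advancing time (a new reading comes with each control period).
- imaging.read_camera(name): name is "scene" or "top"; returns the picture (400x640x3 uint8, red, green, blue); there is no depth.
- imaging.calibration(name): a dict with "intrinsics" (3x3 intrinsics, pixels), "extrinsics" (4x4, takes a point from camera to world coordinates). Camera axes: x right, y down, z forward; pixel columns grow to the right and rows downward; lengths in m; the calibration is good to about 2 mm. A picture is of the moment at which its call begins. calibration takes no time and is no camera call.
- bot.hand_in(): hands the job in; it is judged then, once.
The state is a dict: "t": time; "q": joint angles; "joint_vel": joint speeds; "joint_torque": joint torques, N m; "eef_pos": TCP position; "tool_rot": TCP orientation; "contact_force": force on the tool from outside, world axes, zero at the start; "torque": the same for the moment, N m; "gripper_width": opening from 0.0 (shut) to 1.0 (fully open); "grasp_force": force on a finger pad.
Only numpy, scipy, OpenCV 4.12 (cv2) and the standard library are available. Lean on these libraries where they do the work, as an engineer would, in place of code of your own. Each camera call takes 0.05 s, during which the arm holds its last target. There are 200 camera calls.

## Working session

There is one attempt and no reset: what is moved stays moved. The work goes in short steps, Python scripts to look and compute and a tool call to move; the robot and the scene stay as the last step left them, time stands still between calls to the robot, and variables do not carry over. Pictures are saved under pics/ and viewed, at most 10 in all, crops included, and the job is handed in when it is done.

Besides the shell and the picture viewer there is one more tool, called after "Emit:" as name([rows], argument=value, ...), one row to a line, values as JSON. move_arm: Moves the arm, as the interface text tells. Its arguments: {"type":"object","properties":{"commands":{"type":"array","items":{"type":"array","items":{"type":"array","items":{"type":"number"}}}},"squeeze":{"type":"number"}},"required":["commands"]}

```bash
mkdir -p pics
cat > h.py <<'E'
import numpy as np, cv2
from station import bot, imaging
def snap(cam,name,crop=None,s=1):
    im=imaging.read_camera(cam)[:,:,::-1]
    if crop: x0,y0,x1,y1=crop; im=im[y0:y1,x0:x1]
    cv2.imwrite('pics/'+name,cv2.resize(im,None,fx=s,fy=s,interpolation=cv2.INTER_CUBIC))
def ray(cam,px,z):
    c=imaging.calibration(cam);K=np.array(c['intrinsics']);T=np.array(c['extrinsics'])
    d=T[:3,:3]@np.linalg.solve(K,[px[0],px[1],1]);o=T[:3,3]
    return o+d*(z-o[2])/d[2]
def proj(cam,p):
    c=imaging.calibration(cam);K=np.array(c['intrinsics']);T=np.array(c['extrinsics'])
    q=K@(T[:3,:3].T@(np.array(p)-T[:3,3]));return q[:2]/q[2]
E
python3 - <<'E'
from h import *
snap('top','top1.png');snap('scene','scene1.png')
o=bot.get_obs();print(o)
for c in('top','scene'):print(imaging.calibration(c))
E
```

```text
{'t': 0.1, 'q': array([ 1.08287571,  0.47775818,  0.02234875,  1.55635735, -0.01151908,
        1.10929894, -0.08305113]), 'joint_vel': array([ 0.00062175, -0.00258346,  0.00100268, -0.00044561,  0.00031408,
        0.00076185,  0.00019044]), 'joint_torque': array([ 3.55547956e-03, -5.97758853e+01,  1.61294281e+00, -2.81954759e+01,
        1.26905070e-02,  5.05031276e-03,  3.21856044e-05]), 'eef_pos': array([ 0.25004945, -0.62639566,  0.23039372]), 'tool_rot': array([-8.19462306e-04,  9.82015634e-01,  1.88797715e-01, -2.13729292e-04]), 'contact_force': array([-0.3196687 ,  0.60686773,  0.37930463]), 'torque': array([ 0.01777246, -0.02239159,  0.01288988]), 'grasp_force': 0.0, 'gripper_width': 0.9968851506228522}
{'intrinsics': array([[423.49906805,   0.        , 325.85988568],
       [  0.        , 423.49906805, 190.5811717 ],
       [  0.        ,   0.        ,   1.        ]]), 'extrinsics': array([[ 0.0162353 , -0.98947662,  0.14377911,  0.33540715],
       [-0.99983464, -0.01724414, -0.00577311,  0.01896084],
       [ 0.0081917 , -0.14366161, -0.98959297,  1.36953717],
       [ 0.        ,  0.        ,  0.        ,  1.        ]])}
{'intrinsics': array([[406.75078616,   0.        , 325.95780694],
       [  0.        , 406.75078616, 196.40146086],
       [  0.        ,   0.        ,   1.        ]]), 'extrinsics': array([[-0.31382075,  0.63482271, -0.70605713,  1.39955944],
       [ 0.94942802,  0.21775583, -0.2262053 ,  0.31129311],
       [ 0.01014779, -0.74133834, -0.67105476,  0.93652055],
       [ 0.        ,  0.        ,  0.        ,  1.        ]])}
```

View pics/top1.png

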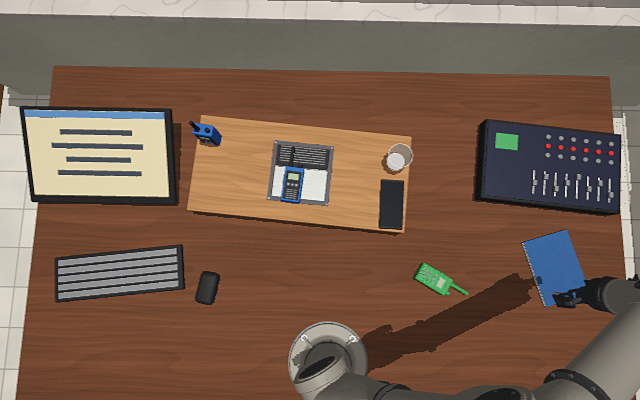

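View pics/scene1.png

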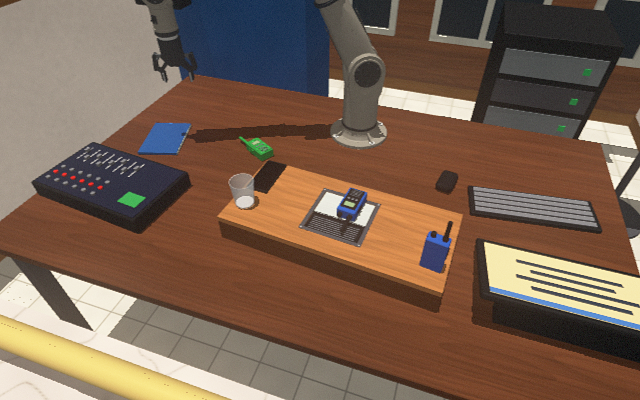

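The top view shows three lookalikes: the blue radio lying on the flap at (291,185), the blue radio standing at (205,133) and the green one on the desk at (435,280). I choose the lying one at (291,185). The scene view agrees, with the cup at (242,190) and the phone at (270,177) at the robot's right end of the riser. I'll check the choice in a close crop.

Run:
```python
from h import *
snap('top','crop1.png',(180,100,430,245),3.2)
for p in [(200,115),(411,137),(403,234),(187,209)]: print(ray('top',p,.09).round(3))
```

```text
[0.753 0.409 0.09 ]
[ 0.695 -0.251  0.09 ]
[ 0.393 -0.223  0.09 ]
[0.458 0.431 0.09 ]
```

View pics/crop1.png

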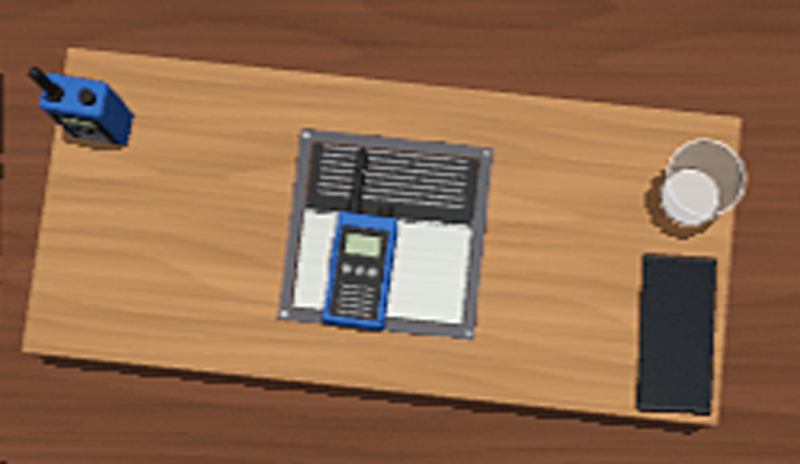

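The crop confirms the choice: a blue radio with a screen, lying on its back on the cover at crop (360,270), with its antenna forward over the ribbed end at (362,160). The standing radio is at (85,110), the cup at (695,190) and the phone at (678,333). The left side is nearer, so I push towards +y.

```bash
cat > g.py <<'E'
from h import *
def fit(cam,pts,z,sx,sy):  # pts: far-left, far-right, near-right, near-left
    P=np.array([ray(cam,p,z)[:2] for p in pts])
    M=np.array([[sx,sy],[sx,-sy],[-sx,-sy],[-sx,sy]])/2
    c=P.mean(0);D=P-c;a=np.arctan2((M[:,0]*D[:,1]-M[:,1]*D[:,0]).sum(),(M*D).sum())
    R=np.array([[np.cos(a),-np.sin(a)],[np.sin(a),np.cos(a)]])
    return c,a,R,np.abs(D-M@R.T).max()
E
python3 - <<'E'
from g import *
f=lambda L:[(180+x/3.2,100+y/3.2) for x,y in L]
c,a,R,e=fit('top',f([(68,48),(742,118),(718,424),(22,350)]),.09,.3,.66);print('riser',c,a,e)
c2,a2,_,e2=fit('top',f([(305,130),(492,150),(472,337),(280,318)]),.09,.18,.18);print('box',c2,a2,e2)
cr,ar,_,er=fit('top',f([(338,212),(397,218),(384,328),(322,322)]),.124,.105,.058);print('radio',cr,ar,er,'in riser',R.T@(cr-c2))
t=ray('top',f([(362,152)])[0],.109)[:2];print('tip riser',R.T@(t-c2), 'sp',R.T@(ray('top',f([(95,140)])[0],.09)[:2]-c2))
w=lambda x,y:(c2+R@[x,y]).round(3)
rr=R.T@(cr-c2)
for n,p in dict(start=(-.03,rr[1]-.09),radio=rr,end=(-.03,.09),pad=(.06,0)).items():print(n,p,w(*p),np.hypot(*w(*p)))
from scipy.spatial.transform import Rotation as Ro
q=bot.get_obs()['tool_rot'];print(Ro.from_quat(np.roll(q,-1)).as_matrix().round(3))
E
```

```text
riser [0.57565696 0.08874204] -0.08855569184189294 0.0011079892020555981
box [0.57530753 0.08860028] -0.0896848603158088 0.002523718499612304
radio [0.53361857 0.1110177 ] -0.09751246979683983 0.001404884746889188 in riser [-0.0435082  0.0186426]
tip riser [0.07179622 0.03149491] sp [0.06068551 0.29138611]
start (-0.03, np.float64(-0.07135739633460836)) [0.539 0.02 ] 0.5393709298803561
radio [-0.0435082  0.0186426] [0.534 0.111] 0.5454145212588312
end (-0.03, 0.09) [0.553 0.181] 0.5818676825533449
pad (0.06, 0) [0.635 0.083] 0.6404014366005123
[[ 0.929  0.371 -0.001]
 [ 0.371 -0.929  0.001]
 [-0.    -0.001 -1.   ]]
```

Emit:
move_arm([
  [[0,0,0,0,0,-10.5,0.05],[0,0,0,0,0,-10.5,0.05],[0,0,0,0,0,-10.5,0.05],[0,0,0,0,0,-10.5,0.05],[0,0,0,0,0,-10.5,0.05],[0,0,0,0,0,-10.5,0.05],[0.0512,0.0167,0,0,0,0,0.05],[0.0512,0.0167,0,0,0,0,0.05],[0.0512,0.0167,0,0,0,0,0.05],[0.0512,0.0167,0,0,0,0,0.05],[0.0512,0.0167,0,0,0,0,0.05],[0.0512,0.0167,0,0,0,0,0.05],[0.0512,0.0167,0,0,0,0,0.05],[0.0512,0.0167,0,0,0,0,0.05],[0.0512,0.0167,0,0,0,0,0.05],[0.0512,0.0167,0,0,0,0,0.05],[0.0512,0.0167,0,0,0,0,0.05],[0.0512,0.0167,0,0,0,0,0.05],[0.0512,0.0167,0,0,0,0,0.05],[0,0,0,0,0,0,0.05]],
])

```text
t: 2.65
eef_pos: [0.528, 0.0213, 0.2315]
tool_rot: [-0.001, 0.736, 0.677, 0.001]
contact_force: [0.3, 0.8, -0.5]
gripper_width: 0.583
grasp_force: 0.0
```

Emit:
move_arm([
  [[0,0,0.04,0,0,0,0.05],[0,0,0.04,0,0,0,0.05],[0,0,0.03,0,0,0,0.05],[0,0,0.019,0,0,0,0.05],[0,0,0,0,0,0,0.05],[0,0,0,0,0,0,0.05]],
])

```text
t: 3.4
eef_pos: [0.528, 0.016, 0.1033]
tool_rot: [0.001, 0.739, 0.674, 0.001]
contact_force: [-0.3, 0.7, -0.2]
gripper_width: 0.582
grasp_force: 0.0
```

Run:
```python
from h import *
snap('scene','s2.png',(200,80,480,280),2.8)
```

```text
(no output)
```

View pics/s2.png

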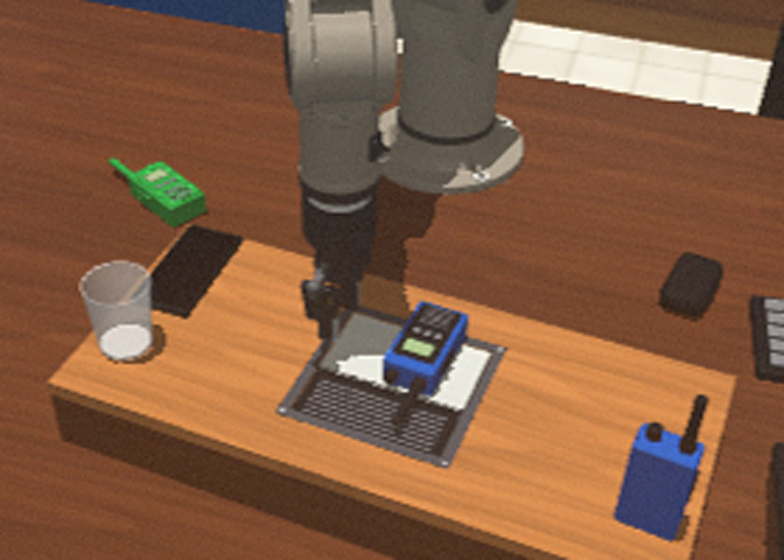

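The fingers stand at the right side of the flap at (330,310), with the radio at (428,345) undisturbed. Now I push along +y.

Emit:
move_arm([
  [[0.018,-0.001,0,0,0,0,0.05],[0.018,-0.001,0,0,0,0,0.05],[0.012,0,0,0,0,0,0.05],[0.01,0,0,0,0,0,0.05],[0.01,0,0,0,0,0,0.05],[0.01,0,0,0,0,0,0.05],[0.01,0,0,0,0,0,0.05],[0.01,0,0,0,0,0,0.05],[0.01,0,0,0,0,0,0.05],[0.01,0,0,0,0,0,0.05],[0.01,0,0,0,0,0,0.05],[0,0,0,0,0,0,0.05]],
])

```text
t: 4.95
eef_pos: [0.5369, 0.1452, 0.1024]
tool_rot: [-0.0, 0.738, 0.675, 0.0]
contact_force: [-0.7, 0.0, 1.6]
gripper_width: 0.584
grasp_force: 0.0
```

Run:
```python
from h import *
snap('scene','s3.png',(200,80,480,280),2.8)
```

```text
(no output)
```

View pics/s3.png

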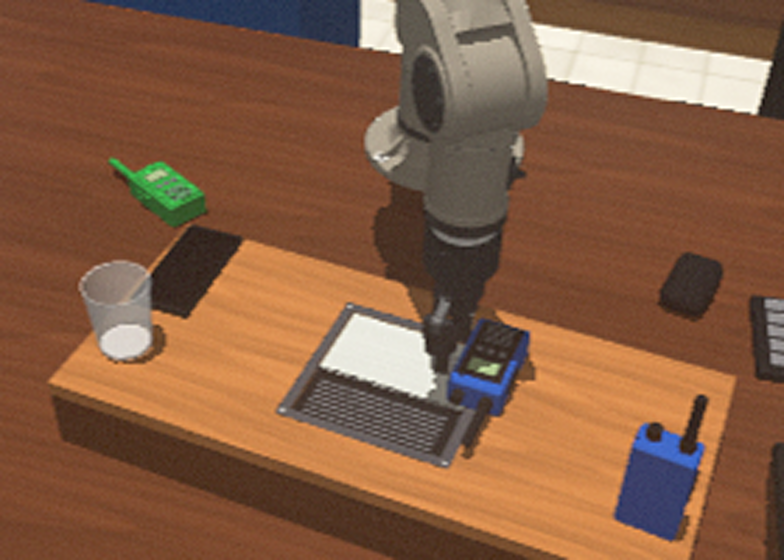

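The push is square: the radio is at (488,365), half over the bezel. I finish the push, back off, rise, and move over the pad with the fingers shut.

Emit:
move_arm([
  [[0.01,0,0,0,0,0,0.05],[0.01,0,0,0,0,0,0.05],[0.01,0,0,0,0,0,0.05],[0.008,0,0,0,0,0,0.05],[0.006,0,0,0,0,0,0.05],[0,0,0,0,0,0,0.05],[-0.015,0,0,0,0,0,0.05],[-0.02,0,0,0,0,0,0.05],[0,0,-0.04,0,0,0,0],[0,0,-0.04,0,0,0,0],[-0.03,0.05,0,0,0,0,0],[-0.03,0.05,0,0,0,0,0],[0,0,0,0,0,0,0],[0,0,0,0,0,0,0]],
])

```text
t: 6.75
eef_pos: [0.6311, 0.0825, 0.1818]
tool_rot: [-0.0, 0.739, 0.673, -0.0]
contact_force: [-0.8, 0.4, 0.5]
gripper_width: -0.003
grasp_force: 0.0
```

Run:
```python
from h import *
snap('top','t4.png',(180,100,430,245),3.2);snap('scene','s4.png',(200,80,480,280),2.8)
o=bot.get_obs();a=-.089;d=o['eef_pos'][:2]-[.5754,.0887];print(np.cos(a)*d[0]+np.sin(a)*d[1],-np.sin(a)*d[0]+np.cos(a)*d[1])
```

```text
0.05540383070239484 0.0005464819743575709
```

View pics/t4.png

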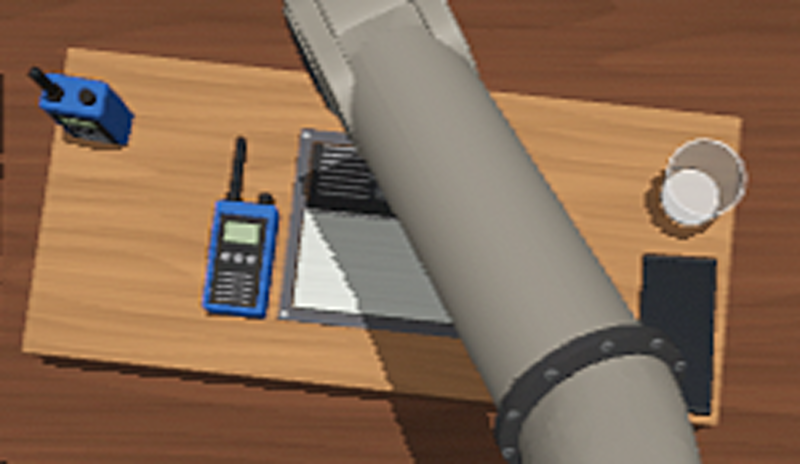

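View pics/s4.png

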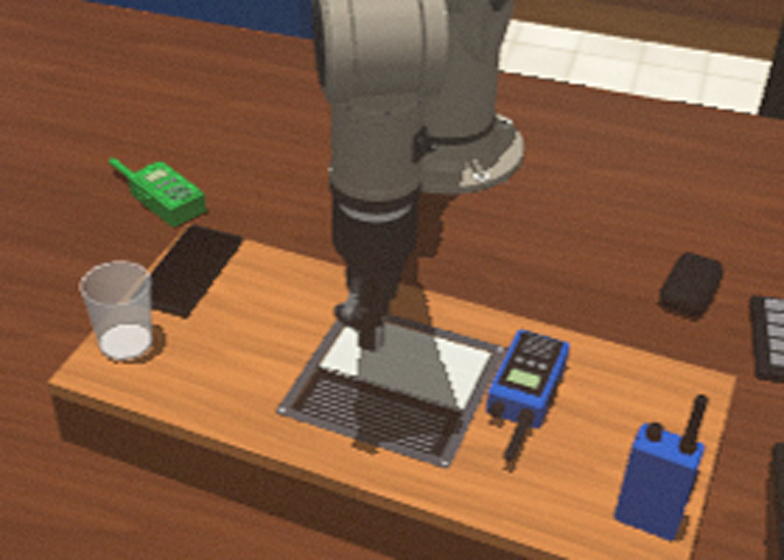

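The radio lies on the board beside the box (top crop (242,258)) with its antenna clear at (238,165). The bystanders have not moved, and the tool is over the ribbed end. Now I descend and press.

Emit:
move_arm([
  [[0,0.004,0.035,0,0,0,0],[0,0,0.03,0,0,0,0],[0,0,0.018,0,0,0,0],[0,0,0.004,0,0,0,0],[0,0,0.004,0,0,0,0],[0,0,0.004,0,0,0,0],[0,0,0.004,0,0,0,0],[0,0,0.004,0,0,0,0],[0,0,0,0,0,0,0],[0,0,0,0,0,0,0]],
])

```text
t: 8.1
eef_pos: [0.6363, 0.0839, 0.0806]
tool_rot: [0.0, 0.739, 0.674, 0.001]
contact_force: [-2.7, -0.5, 5.5]
gripper_width: -0.002
grasp_force: 2.7
```

Emit:
move_arm([
  [[0,0,0.003,0,0,0,0],[0,0,0.003,0,0,0,0],[0,0,0.002,0,0,0,0],[0,0,0,0,0,0,0],[0,0,0,0,0,0,0]],
])

```text
t: 8.72
eef_pos: [0.637, 0.0839, 0.073]
tool_rot: [0.001, 0.739, 0.674, 0.001]
contact_force: [-1.0, 0.7, 7.0]
gripper_width: 0.001
grasp_force: 3.0
```

Emit:
move_arm([
  [[0,0,0.002,0,0,0,0],[0,0,0.002,0,0,0,0],[0,0,0,0,0,0,0],[0,0,0,0,0,0,0]],
])

```text
t: 9.22
eef_pos: [0.6374, 0.084, 0.0692]
tool_rot: [0.001, 0.739, 0.674, 0.002]
contact_force: [-0.7, -0.4, 7.2]
gripper_width: 0.001
grasp_force: 3.0
```

Not at the stop yet; I continue in small steps.

Emit:
move_arm([
  [[0,0,0.002,0,0,0,0],[0,0,0.001,0,0,0,0],[0,0,0,0,0,0,0],[0,0,0,0,0,0,0]],
])

```text
t: 9.72
eef_pos: [0.6376, 0.084, 0.0663]
tool_rot: [0.001, 0.739, 0.674, 0.002]
contact_force: [-0.4, -0.4, 7.7]
gripper_width: 0.004
grasp_force: 3.1
```

Emit:
move_arm([
  [[0,0,0.002,0,0,0,0],[0,0,0.001,0,0,0,0],[0,0,0,0,0,0,0],[0,0,0,0,0,0,0]],
])

```text
t: 10.22
eef_pos: [0.6386, 0.0841, 0.0646]
tool_rot: [0.002, 0.739, 0.674, 0.003]
contact_force: [-1.7, -0.8, 13.6]
gripper_width: -0.0
grasp_force: 5.6
```

Emit:
move_arm([
  [[0,0,0.001,0,0,0,0],[0,0,0.001,0,0,0,0],[0,0,0,0,0,0,0],[0,0,0,0,0,0,0],[0,0,0,0,0,0,0]],
])

```text
t: 10.85
eef_pos: [0.6394, 0.0842, 0.0638]
tool_rot: [0.002, 0.739, 0.674, 0.003]
contact_force: [-1.5, -1.0, 20.2]
gripper_width: -0.003
grasp_force: 8.1
```

Run:
```python
from h import *
snap('scene','s5.png',(200,80,480,280),2.8)
o=bot.get_obs();print(o['eef_pos'],o['contact_force'])
```

```text
[0.63940916 0.08424706 0.06375589] [-2.55608987 -2.24106012 20.75235631]
```

View pics/s5.png

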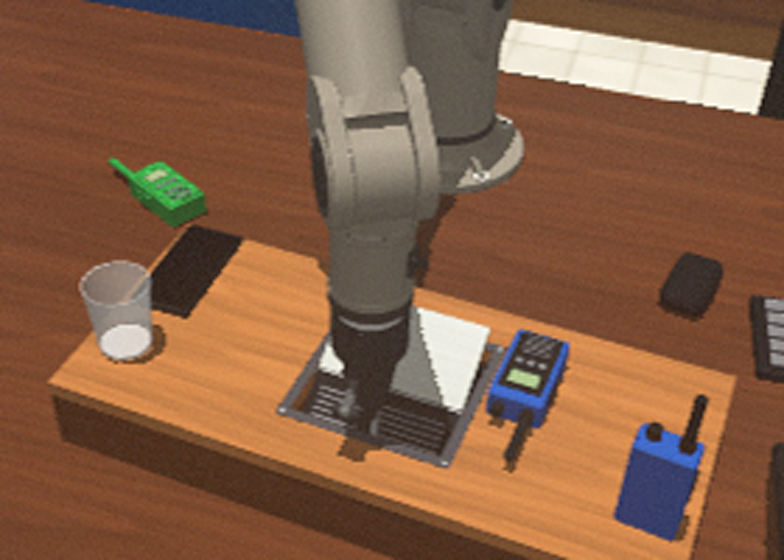

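Run:
```python
from h import *
a=-.089
for th in(.45,.5,.55):
    x=.015-.095*np.cos(th)+.003*np.sin(th);z=.087+.095*np.sin(th)+.003*np.cos(th);y=.08
    p=proj('scene',[.5754+np.cos(a)*x-np.sin(a)*y,.0887+np.sin(a)*x+np.cos(a)*y,z]);print(th,(p-[200,80])*2.8)
```

```text
0.45 [485.91560331 330.59183249]
0.5 [485.56934933 329.01691687]
0.55 [485.14805548 327.63638646]
```

The cover is fully up: its corner at (490,325) is close to the projection for the stop, and the fingertip height of 64 mm matches the stop. Force rose sharply to 20 N. The radio and bystanders are in place.

```bash
python3 -c "
from station import bot
print(bot.hand_in())"
```

```text
the job is handed in; nothing more can be done
None
```

I pushed the radio off the flap; it lies on the riser beside the box with its antenna clear. The ribbed end is held down at its stop with about 20 N, the cover is up, and the cup, phone and standing radio look unmoved. I handed the job in at about 11 s.

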